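Sort the shellfish sample

ROBOT

A 6-joint arm with a two-finger parallel gripper is mounted at the origin on the work surface. World frame = base frame: x ahead of the robot, y to its left, z up, the work surface at z = 0. Lengths are in mm, angles in rad, forces in N, time in s.
With the tool pointing down it reaches from about 275 to 750 mm from the base axis. Payload 10.2 kg.
Tool frame: the origin (TCP) lies at the very end of the fingers, on their centre line; the grasp point (between the pads) lies 19 mm behind it (ctrl.tcp_to_grasp is the distance from the TCP to the grasp point, in mm); z points along the fingers, x is the direction in which the jaws open and shut, and the axes are right-handed (so a half turn about z gives the same grasp; the last joint's range is limited). The gripper opens to 85 mm and grips with 20 to 120 N. Pads are 22 mm wide; open, the fingers measure 114 mm over their backs; the gripper's body (76 mm by 85 mm) begins 54 mm behind the grasp point. The pads swing forward as they close: fully open they stand 13 mm farther back than shut.
Start: joints at [0.981, 0.313, 1.498, -0, 1.331, -0.223], TCP at [188.294, 490.078, 231.294] pointing down, gripper open.
Joint ranges: [-2.94, 2.94], [-0.97, 2.17], [0.19, 2.56], [-1.23, 4.37], [0.02, 3.11], [-2.88, 2.88]. Speed limits (rad/s): [2.39, 2.39, 3.01, 3.14, 3.14, 3.14].

INTERFACE

Orientations are given as a unit quaternion [w, x, y, z].
In Python, from rig import monitor, vision, order, ctrl gives the robot as it stands. The module is installed in compiled form; this text tells all that it offers.
- The arm moves only by the shell command python3 -m pendant 'ROWS' [FORCE]. ROWS is JSON, a list that holds one entry, the list of rows, each a list of 5 numbers: the closure, from -1 (fully open) to 1 (shut), then the shift along the world's x, y, z in m, then the turn about the world's z in degrees. In form: [[[fingers, dx, dy, dz, spin], ...]]. A call has 1 to 20 rows; each row is the pose to reach, as a shift and turn from the pose commanded when the call began; what a row does not reach only later rows make up. A row lasts 1/10 s, in which the tool goes at most 50 mm and 8.59 degrees, less where a joint would pass 70% of its speed; a pose out of reach is approached as far as the arm can. A call with a gripper value outside its range is refused whole. The fingers move at their own pace and stop on an object; FORCE is the grip in N (left out, the last holds). Time passes only in rows, so rows that repeat a pose let the fingers close. It gives the time, the measured TCP pose, the force and the opening at its end, in the units of the state.
- monitor.sense(): the state, without advancing time (a new reading comes with each control period).
- vision.capture(name): name is "side" or "top" or "wrist"; returns (picture, depth): 420x560x3 uint8, red, green, blue; 420x560 float32, mm along the optical axis (not along the pixel's ray), 0 where there is no reading.
- vision.camera_info(name): a dict with "fov_y" (degrees; the focal length in pixels is half the picture's height over the tangent of half this angle, whatever the lens; pixels are square), "cx", "cy" (the principal point, pixels), "R" (3x3) and "t" (3): a world point X has camera coordinates R X + t; the wrist camera has in their place "hand_eye" (4x4, takes a point from camera to tool coordinates, whose origin is the TCP and whose axes are the tool frame's). Camera axes: x right, y down, z forward; pixel columns grow to the right and rows downward; lengths in mm; the calibration is good to about 2 mm. A picture is of the moment at which its call begins: read the wrist's pose just before it. camera_info takes no time and is no camera call.
- order.finish_job(): hands the job in, once; it reports no verdict.
The state is a dict: "time_s": time; "joints": joint angles; "dq": joint speeds; "tau": joint torques, N m; "eef_pos": TCP position; "ee_rot": TCP orientation; "force": force on the tool from outside, world axes, zero at the start; "wrist_torque": the same for the moment, N m; "grip_width": opening from 0.0 (shut) to 1.0 (fully open).
Only numpy, scipy, OpenCV 4.12 (cv2) and the standard library are available. Lean on these libraries where they do the work, as an engineer would, in place of code of your own. Each camera call takes 0.05 s, during which the arm holds its last target.

TASK

Sort the five shells on the bench: lay both clams in the steel pan, both mussels in the blue tray and the empty pink half shell in the small orange basket. Leave every shell flat on the bottom, the same way up as it lies now and not on top of another; set them down gently rather than dropping them, and leave the caliper and the brush where they are.

Things in the scene. Friction and masses are not known exactly. Their poses are not given: they have to be found in the camera images.
- clam_dark: Loose closed clam, dark brown with growth bands, a rounded oval 70 mm long (its x), 54 mm wide (its y), 34 mm high, about 110 g. Lies flat on a level underside; origin at the centre of the underside, z up. The widest rim is a vertical band 8 mm tall at mid height; grip it across the width (y), at x = 0. Any yaw. Belongs in the steel pan.
- clam_pale: Loose closed clam, pale olive-tan with growth bands, a rounded oval 62 mm long (x), 48 mm wide (y), 30 mm high, about 85 g. Lies flat on a level underside; origin at the centre of the underside, z up. Vertical rim band 8 mm tall at mid height; grip across y at x = 0. Any yaw. Belongs in the steel pan.
- mussel_blue: Loose closed mussel, dark navy blue, a teardrop 78 mm long (x, blunt end at +x), 38 mm wide (y) and widest 8 mm towards +x from its origin, 30 mm high, about 50 g. Lies flat on a level underside; origin at the centre of the underside, z up. Vertical rim band 8 mm tall at mid height; grip across y about 7 mm to +x. Any yaw. Belongs in the blue tray.
- mussel_black: Loose closed mussel, black, the smaller one, a teardrop 64 mm long (x, blunt end at +x), 32 mm wide (y) and widest 6 mm towards +x from its origin, 26 mm high, about 35 g. Lies flat on a level underside; origin at the centre of the underside, z up. Vertical rim band 8 mm tall at mid height; grip across y about 6 mm to +x. Any yaw. Belongs in the blue tray.
- empty_shell: Loose empty scallop half shell, salmon pink with ribs, fan shaped, lying hollow side down: 62 mm long (x, straight hinge edge at -x), 58 mm wide (y), 27 mm high in the middle, its lowest 15 mm a vertical rim, about 30 g. Lies flat on a level underside; origin at the centre of the underside, z up. Grip across y at x = 0 to 2 mm, low on the rim, as a solid thing (the hollow cannot be entered). Any yaw. Belongs in the orange basket.
- steel_pan: Open rectangular bare-steel pan for clams, fixed to the bench: 160 mm (its x) by 200 mm (its y) outside, walls 4 mm thick and 36 mm high, inner floor 4 mm above the origin, inside 152 by 192 mm. Origin under its centre at bench height, z up. Lies roughly square to the robot (yaw within 0.1 rad), long side across; its place in the row varies. 
- blue_tray: Open rectangular blue plastic tray for mussels, fixed to the bench: 160 mm (its x) by 200 mm (its y) outside, walls 4 mm thick and 36 mm high, inner floor 4 mm above the origin, inside 152 by 192 mm. Origin under its centre at bench height, z up. Lies roughly square to the robot (yaw within 0.1 rad), long side across; its place in the row varies. 
- orange_basket: Small open round orange plastic basket with dark perforations, for empty shells, fixed to the bench: outside diameter 140 mm at the foot and 164 mm at the rim, wall 4 mm, 36 mm high, inner floor 4 mm above the origin and about 132 mm across. Origin under its centre at bench height, z up. Its place in the row varies.
- caliper: Bystander: loose steel measuring caliper with a black slide, 190 mm long (x), about 60 mm across the jaws, 12 mm high, lying at the robot's left edge of the work; origin under the middle of its beam. Leave alone.
- brush: Bystander: loose yellow scrubbing brush with white bristles, 150 mm long (x), 48 mm wide, 46 mm high, lying at the right edge of the work; origin under its centre. Leave alone.

How it is judged (in metres and radians):
At the end, for the whole second after the job is handed in: Clams in the steel pan and mussels in the blue tray (origin within 70 mm of the middle along the short, 88 mm along the long side), empty shell in the basket (origin within 50 mm of the middle); undersides under 12 mm above the container's base, tilt under 0.3 rad, same way up, at rest (x of clam_dark in the frame of steel_pan between -0.07 and 0.07 m and y of clam_dark in the frame of steel_pan between -0.088 and 0.088 m and z of each of clam_dark, clam_pale in the frame of steel_pan below 0.012 m and angle between each of clam_dark, clam_pale, mussel_blue, mussel_black, empty_shell's own z axis and vertical below 0.3 rad and linear speed of each of clam_dark, clam_pale, mussel_blue, mussel_black, empty_shell below 0.02 m/s and angular speed of each of clam_dark, clam_pale, mussel_blue, mussel_black, empty_shell below 0.2 rad/s and x of clam_pale in the frame of steel_pan between -0.07 and 0.07 m and y of clam_pale in the frame of steel_pan between -0.088 and 0.088 m and x of mussel_blue in the frame of blue_tray between -0.07 and 0.07 m and y of mussel_blue in the frame of blue_tray between -0.088 and 0.088 m and z of each of mussel_blue, mussel_black in the frame of blue_tray below 0.012 m and x of mussel_black in the frame of blue_tray between -0.07 and 0.07 m and y of mussel_black in the frame of blue_tray between -0.088 and 0.088 m and horizontal distance between empty_shell and orange_basket below 0.05 m and z of empty_shell in the frame of orange_basket below 0.012 m); the robot touches nothing.
It fails at once if a shell is dropped (it falls, free of the fingers, faster than 0.8 m/s: a drop of more than about 3 cm) ((linear speed of clam_dark above 0.8 m/s and contact force between the fingers and clam_dark below 0.05 N) or (linear speed of clam_pale above 0.8 m/s and contact force between the fingers and clam_pale below 0.05 N) or (linear speed of mussel_blue above 0.8 m/s and contact force between the fingers and mussel_blue below 0.05 N) or (linear speed of mussel_black above 0.8 m/s and contact force between the fingers and mussel_black below 0.05 N) or (linear speed of empty_shell above 0.8 m/s and contact force between the fingers and empty_shell below 0.05 N)).
It fails at once if the caliper is shifted by more than 25 mm (distance of caliper from where it was at the start of the episode above 0.025 m).
It fails at once if the brush is shifted by more than 25 mm (distance of brush from where it was at the start of the episode above 0.025 m).
It also fails if it takes over 115 s, if anything falls off the work surface, if the arm or the gripper's body presses on something with over 40 N, if the wrist force passes 120 N, or if a joint passes its speed limit or range.

## Working session

There is one attempt and no reset: what is moved stays moved. The work goes in short steps, Python scripts to look and compute and a shell command to move; the robot and the scene stay as the last step left them, time stands still between calls to the robot, and variables do not carry over. Pictures are saved under pics/ and viewed, and the job is handed in when it is done.

```bash
mkdir -p pics
python3 - <<'E'
from rig import monitor, vision, order, ctrl
import cv2,numpy as np
s=monitor.sense()
print({k:np.round(v,3).tolist() for k,v in s.items()}, ctrl.tcp_to_grasp)
for n in ("top","side"):
    p,d=vision.capture(n)
    cv2.imwrite(f"pics/{n}0.png",p[:,:,::-1]); np.save(f"pics/{n}0.npy",d)
    print(n,vision.camera_info(n))
print(vision.camera_info("wrist"))
E
```

```text
{'time_s': 0.0, 'joints': [0.981, 0.313, 1.498, -0.0, 1.331, -0.223], 'dq': [0.001, -0.0, -0.001, -0.0, -0.002, 0.0], 'tau': [0.002, -41.227, -25.974, -0.0, 0.004, 0.0], 'eef_pos': [188.152, 489.864, 230.745], 'ee_rot': [0.0, 0.824, 0.566, -0.001], 'force': [-0.641, 1.071, 0.054], 'wrist_torque': [-0.006, -0.005, 0.041], 'grip_width': 1.001} 18.700000000000003
top {'fov_y': 44.06408050645485, 'cx': 278.40905411244466, 'cy': 204.47886672468752, 'R': array([[ 0.01496833, -0.99987662,  0.00476305],
       [-0.99292121, -0.01542522, -0.117769  ],
       [ 0.11782794, -0.00296653, -0.99302959]]), 't': array([ -12.5845042 ,  514.72285039, 1456.73583926])}
side {'fov_y': 45.927486832558564, 'cx': 282.65382973790724, 'cy': 213.45661549650185, 'R': array([[-0.99931651, -0.0365268 , -0.00568418],
       [-0.02422304,  0.76318955, -0.64572049],
       [ 0.02792421, -0.64514146, -0.76355271]]), 't': array([ 492.6518685 ,   56.77608687, 1514.39003588])}
{'fov_y': 58.90646586969571, 'cx': 283.46689634426946, 'cy': 211.44871450851392, 'hand_eye': array([[ 9.99999868e-01, -5.13124200e-04, -3.64700613e-05,
         6.36810704e-01],
       [ 5.03386827e-04,  9.61488862e-01,  2.74843437e-01,
        -6.96573563e+01],
       [-1.05963261e-04, -2.74843419e-01,  9.61488993e-01,
        -1.42565091e+02],
       [ 0.00000000e+00,  0.00000000e+00,  0.00000000e+00,
         1.00000000e+00]])}
```

View pics/top0.png

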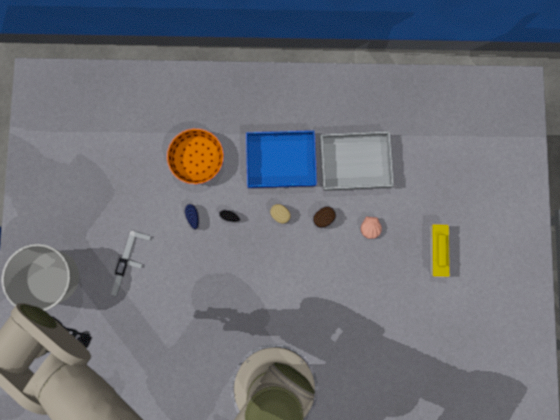

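View pics/side0.png

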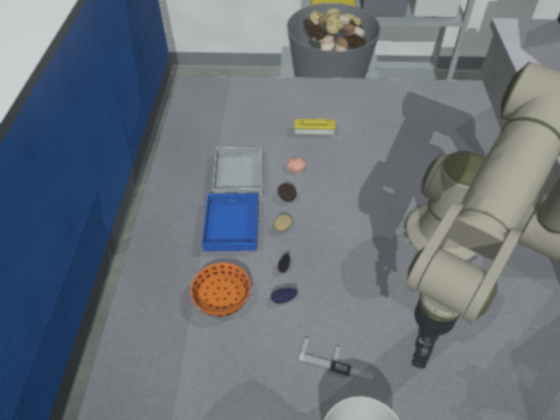

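The top view shows, left to right: the basket (196,157), blue tray (281,159) and steel pan (357,160). The shells are blue mussel (192,216), black mussel (229,215), pale clam (281,214), dark clam (325,217) and pink shell (372,228). The caliper is near (127,262) and the brush near (441,250). Next I'll measure them.

```bash
cat > h.py <<'E'
import numpy as np, cv2
from rig import monitor, vision, ctrl
def world(n,u,v,z,H=420,info=None,pose=None):
    """intersect pixel rays with plane z"""
    c=info or vision.camera_info(n); f=H/2/np.tan(np.radians(c['fov_y'])/2)
    u=np.atleast_1d(u).astype(float);v=np.atleast_1d(v).astype(float)
    r=np.stack([(u-c['cx'])/f,(v-c['cy'])/f,np.ones_like(u)])
    if n=='wrist':
        T=pose@c['hand_eye']; R=T[:3,:3]; o=T[:3,3]; d=R@r
    else:
        R=np.array(c['R']);t=np.array(c['t']); o=-R.T@t; d=R.T@r
    s=(z-o[2])/d[2]
    return (o[:,None]+d*s).T[:,:2]
def pose():
    s=monitor.sense(); w,x,y,z=s['ee_rot']
    from scipy.spatial.transform import Rotation as Ro
    T=np.eye(4);T[:3,:3]=Ro.from_quat([x,y,z,w]).as_matrix();T[:3,3]=s['eef_pos'];return T
def rect(n,img,x0,x1,y0,y1,z,s,pose=None):
    """world-plane rectified: column = -y, row = -x, s px/mm"""
    c=vision.camera_info(n); f=210/np.tan(np.radians(c['fov_y'])/2)
    W=int((y1-y0)*s);H=int((x1-x0)*s)
    yy=y1-np.arange(W)/s; xx=x1-np.arange(H)/s
    Y,X=np.meshgrid(yy,xx); P=np.stack([X,Y,np.full_like(X,z)]).reshape(3,-1)
    if n=='wrist':
        T=np.linalg.inv(pose@c['hand_eye']); C=T[:3,:3]@P+T[:3,3:]
    else: C=np.array(c['R'])@P+np.array(c['t'])[:,None]
    u=(f*C[0]/C[2]+c['cx']).reshape(H,W).astype(np.float32);v=(f*C[1]/C[2]+c['cy']).reshape(H,W).astype(np.float32)
    return cv2.remap(img,u,v,cv2.INTER_CUBIC)
E
python3 - <<'E'
from h import *
p=cv2.imread('pics/top0.png')
r=rect('top',p,340,660,-420,420,15,0.95)
cv2.imwrite('pics/rect0.png',r)
hsv=cv2.cvtColor(p,cv2.COLOR_BGR2HSV).astype(int)
bench=np.median(p[195:200,240:350].reshape(-1,3),0);print('bench',bench)
for n,(u,v),z in [('blue',(192,216),15),('black',(229,215),13),('pale',(281,214),15),('dark',(325,217),17),('pink',(372,228),10)]:
    sub=p[v-22:v+22,u-18:u+18].astype(int)
    diff=np.abs(sub-bench).max(2)
    sh= sub-bench
    chroma=np.abs((sub.max(2)-sub.min(2)))
    m=((chroma>25)|(sub.max(2)<45)).astype(np.uint8)
    k,l,st,ce=cv2.connectedComponentsWithStats(m)
    i=1+np.argmax(st[1:,4]);v_,u_=np.nonzero(l==i)
    W=world('top',u_+u-18,v_+v-22,z)
    c=W.mean(0);ev,V=np.linalg.eigh(np.cov(W.T));a=np.degrees(np.arctan2(V[1,1],V[0,1]))
    q=(W-c)@V
    print(n,st[i,4],c.round(1),'angle',round(a,1),'ext',np.ptp(q,0).round(1),'std',np.sqrt(ev).round(1),'skew',(q[:,1]**3).mean().round(0), 'r',np.hypot(*c))
for n,px,z in [('pan',[(322,133),(389,132),(392,188),(323,189)],36),('tray',[(247,133),(314,132),(316,187),(247,187)],36)]:
    q=world('top',*np.array(px).T,z);print(n,q.round(0).tolist(),q.mean(0))
print(world('top',196,156,36), world('top',[441,441,127],[225,277,262],[40]))
E
```

```text
bench [139. 132. 133.]
blue 222 [480.7 246. ] angle -161.6 ext [31.9 70.9] std [ 8.2 18.2] skew 844.0 r 540.0133101809008
black 140 [482.1 137.8] angle 73.2 ext [25.7 55.9] std [ 6.6 14.3] skew -242.0 r 501.4035107268982
pale 296 [491.3  -9.5] angle 52.6 ext [47.6 61.9] std [12.4 16.1] skew -53.0 r 491.39810344531327
dark 293 [ 482.7 -136.4] angle 128.3 ext [46.  62.2] std [12.  16.3] skew 69.0 r 501.59548008562706
pink 374 [ 454.8 -272.8] angle 174.3 ext [59.2 63.3] std [15.2 16.6] skew -243.0 r 530.2995163427632
pan [[725.0, -128.0], [731.0, -323.0], [567.0, -330.0], [561.0, -132.0]] [ 646.03410904 -228.18731823]
tray [[722.0, 90.0], [728.0, -105.0], [566.0, -112.0], [563.0, 86.0]] [644.73107094 -10.26567172]
[[651.32061199 235.1014102 ]] [[ 462.24361403 -467.00788035]
 [ 315.97897227 -463.79409176]
 [ 344.5753488   417.74239253]]
```

View pics/rect0.png

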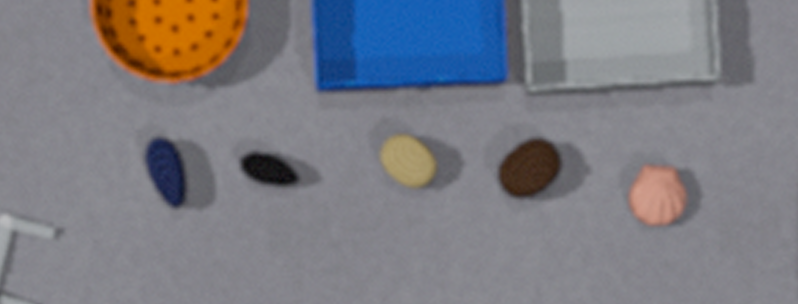

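```bash
python3 -m pendant '[[[-1,0.03,-0.04,0,6],[-1,0.06,-0.08,0.02,12],[-1,0.09,-0.12,0.04,18],[-1,0.12,-0.16,0.05,21],[-1,0.15,-0.2,0.05,21],[-1,0.18,-0.24,0.05,21],[-1,0.21,-0.28,0.05,21],[-1,0.24,-0.31,0.05,21],[-1,0.24,-0.31,0.05,21],[-1,0.24,-0.31,0.05,21]]]'
cat > w.py <<'E'
import sys
from h import *
name=sys.argv[1]; x0,x1,y0,y1=map(float,sys.argv[2:6]); s=float(sys.argv[6])
T=pose(); p,d=vision.capture('wrist'); np.save(f'pics/{name}_T.npy',T); np.save(f'pics/{name}_d.npy',d)
p=p[:,:,::-1].copy(); cv2.imwrite(f'pics/{name}.png',p); cv2.imwrite(f'pics/{name}_r.png',rect('wrist',p,x0,x1,y0,y1,15,s,T))
print(T.round(3).tolist())
E
python3 w.py w1 380 600 60 400 2.3
```

```text
time_s: 1.1
eef_pos: [428.5, 179.5, 280.8]
ee_rot: [-0.0, 0.708, 0.706, -0.0]
force: [-0.3, 0.4, 0.0]
grip_width: 1.003
[[0.002, 1.0, -0.001, 428.455], [1.0, -0.002, 0.0, 179.502], [0.0, -0.001, -1.0, 280.835], [0.0, 0.0, 0.0, 1.0]]
```

View pics/w1.png

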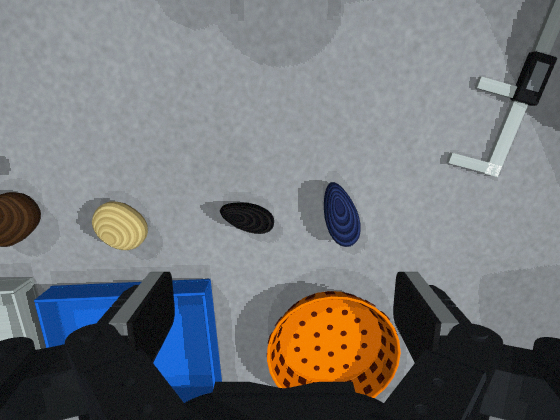

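View pics/w1_r.png

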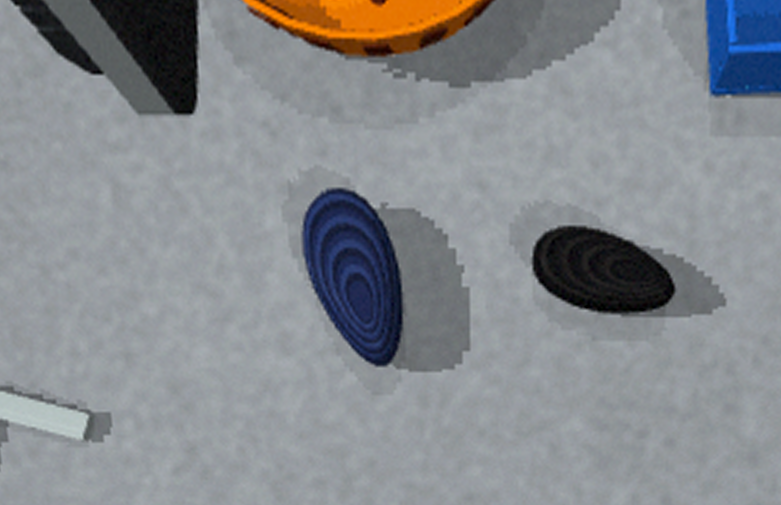

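The wrist view shows both mussels clearly. In the rectified image the blue one has its blunt end up and to the left (320,200) and its tip at (382,362). The black one has its blunt end left at (540,255) and its tip right at (670,300).

```bash
cat > seg.py <<'E'
import sys
from h import *
# seg.py name  label:u,v:z:chroma|dark ...  on raw wrist picture
name=sys.argv[1];p=cv2.imread(f'pics/{name}.png').astype(int);T=np.load(f'pics/{name}_T.npy')
for a in sys.argv[2:]:
    n,uv,z,mode,th=a.split(':');u,v=map(int,uv.split(','));z=float(z);th=float(th)
    ch=p.max(2)-p.min(2)
    m=(ch>th) if mode=='c' else (p.max(2)<th)
    m=cv2.morphologyEx(m.astype(np.uint8),cv2.MORPH_CLOSE,np.ones((5,5)))
    k,l,st,ce=cv2.connectedComponentsWithStats(m); i=l[v,u]
    cs,_=cv2.findContours((l==i).astype(np.uint8),cv2.RETR_EXTERNAL,cv2.CHAIN_APPROX_NONE)
    c=max(cs,key=cv2.contourArea)[:,0]
    W=world('wrist',c[:,0],c[:,1],z,pose=T).astype(np.float32)
    (cx,cy),(w,h),ang=cv2.minAreaRect(W)
    if w>h: L,S,an=w,h,ang
    else: L,S,an=h,w,ang+90
    M=cv2.moments(W.reshape(-1,1,2)); cen=np.array([M['m10'],M['m01']])/M['m00']
    an=an%180
    d=np.array([np.cos(np.radians(an)),np.sin(np.radians(an))])
    print(n,'px',st[i].tolist(),'rectcentre',np.round([cx,cy],1),'centroid',cen.round(1),'L,S',round(L,1),round(S,1),'longaxis',round(an,1),'centroid along axis',round(float((cen-[cx,cy])@d),1))
E
python3 seg.py w1 blue:342,213:15:c:30 black:247,217:13:d:60 pale:120,225:15:c:30
```

```text
blue px [324, 184, 36, 62, 1591] rectcentre [480.2 246.4] centroid [482.  246.5] L,S 76.1 36.6 longaxis 14.2 centroid along axis 1.7
black px [220, 202, 54, 32, 1247] rectcentre [481.8 137.6] centroid [482.6 138.9] L,S 63.2 34.4 longaxis 70.7 centroid along axis 1.4
pale px [92, 202, 56, 48, 2026] rectcentre [492.3  -9.7] centroid [492.2  -9.5] L,S 62.4 55.7 longaxis 53.7 centroid along axis 0.1
```

```bash
python3 -m pendant '[[[-1,0.02,0.03,-0.03,8],[-1,0.04,0.05,-0.06,16],[-1,0.059,0.069,-0.09,16],[-1,0.059,0.069,-0.13,16],[-1,0.059,0.069,-0.17,16],[-1,0.059,0.069,-0.2,16],[-1,0.059,0.069,-0.22,16],[-1,0.059,0.069,-0.22,16]]]' 40; python3 w.py w2 430 540 180 320 5
```

```text
time_s: 1.95
eef_pos: [484.9, 250.0, 59.1]
ee_rot: [-0.002, 0.601, 0.799, -0.002]
force: [-0.5, 0.6, 0.6]
grip_width: 0.998
[[-0.278, 0.961, -0.005, 484.87], [0.961, 0.278, -0.001, 250.027], [0.0, -0.005, -1.0, 59.057], [0.0, 0.0, 0.0, 1.0]]
```

View pics/w2.png

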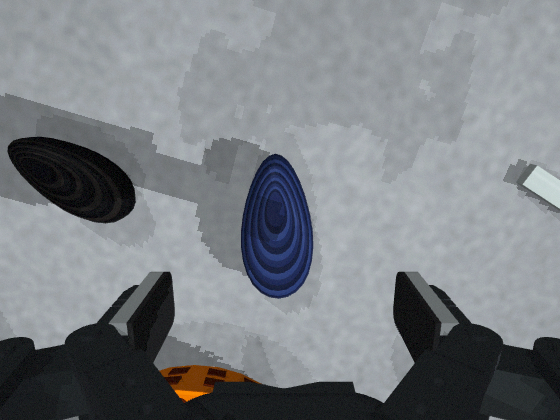

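The mussel is upright between the fingers at about (277,225), with both pads clear and the axis vertical, so the alignment is good.

```bash
python3 seg.py w2 blue:277,225:15:c:30; python3 -c "
from h import *
print(pose().round(3).tolist())"
```

```text
blue px [242, 155, 71, 143, 7682] rectcentre [479.8 245.8] centroid [482.2 246.1] L,S 79.0 37.7 longaxis 14.4 centroid along axis 2.4
[[-0.277, 0.961, -0.002, 486.077], [0.961, 0.277, -0.0, 250.136], [0.0, -0.002, -1.0, 60.972], [0.0, 0.0, 0.0, 1.0]]
```

```bash
python3 -m pendant '[[[-1,0,-0.002,-0.02,-1],[-1,0,-0.002,-0.04,-1],[-1,0,-0.002,-0.053,-1],[-1,0,-0.002,-0.058,-1],[-1,0,-0.002,-0.058,-1],[1,0,-0.002,-0.058,-1],[1,0,-0.002,-0.058,-1],[1,0,-0.002,-0.058,-1],[1,0,-0.002,-0.058,-1],[1,0,-0.002,-0.058,-1],[1,0,-0.002,-0.058,-1],[1,0,-0.002,-0.058,-1],[1,0,-0.002,-0.058,-1]]]' 30; python3 w.py w3 430 540 180 320 5
```

```text
time_s: 3.3
eef_pos: [487.6, 247.1, 4.0]
ee_rot: [0.0, 0.609, 0.793, 0.0]
force: [-1.5, -0.3, 5.9]
grip_width: 0.416
[[-0.259, 0.966, 0.001, 487.601], [0.966, 0.259, 0.0, 247.137], [-0.0, 0.001, -1.0, 3.997], [0.0, 0.0, 0.0, 1.0]]
```

View pics/w3.png

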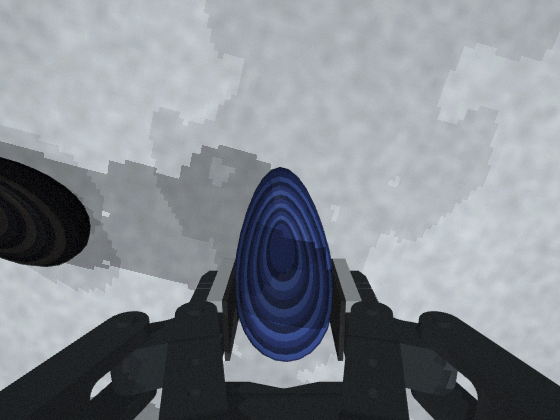

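```bash
python3 -m pendant '[[[1,0,0,0.01,0],[1,0,0,0.03,0],[1,0,0,0.06,0],[1,0,0,0.09,0],[1,0.02,-0.03,0.1,-5],[1,0.04,-0.06,0.1,-10],[1,0.07,-0.095,0.1,-15],[1,0.095,-0.13,0.1,-15],[1,0.12,-0.165,0.1,-15],[1,0.145,-0.195,0.1,-15],[1,0.164,-0.219,0.1,-15],[1,0.164,-0.219,0.1,-15],[1,0.164,-0.219,0.1,-15]]]' 30; python3 w.py w4 550 740 -120 100 3.5
```

```text
time_s: 4.65
eef_pos: [651.1, 27.8, 103.4]
ee_rot: [-0.0, 0.708, 0.707, -0.0]
force: [0.0, 0.5, 0.1]
grip_width: 0.417
[[0.001, 1.0, -0.0, 651.114], [1.0, -0.001, 0.0, 27.829], [0.0, -0.0, -1.0, 103.365], [0.0, 0.0, 0.0, 1.0]]
```

View pics/w4.png

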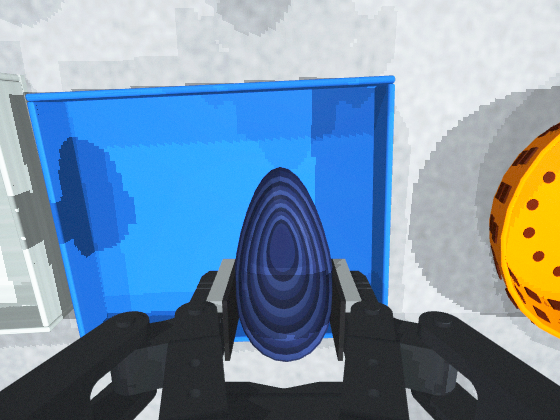

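The mussel is held level and the tray is below it. The near rim corners are at (27,95) and (394,78), the left rim runs down to (80,342), and the far edge is around row 340.

Run:
```python
from h import *
T=np.load('pics/w4_T.npy')
print(world('wrist',[27,394,80,388],[95,78,342,320],36,pose=T).round(1))
print('floor pts',world('wrist',[315,65],[130,140],4,pose=T).round(1))
```

```text
[[ 576.2 -109.7]
 [ 567.9   87.4]
 [ 730.  -104.5]
 [ 714.1   95.3]]
floor pts [[ 596.9   48.6]
 [ 602.9 -111.6]]
```

```bash
python3 -m pendant '[[[1,0,0,-0.03,0],[1,0,0,-0.06,0],[1,0,0,-0.08,0],[1,0,0,-0.09,0],[1,0,0,-0.094,0],[1,0,0,-0.094,0],[1,0,0,-0.094,0],[-0.4,0,0,-0.094,0],[-0.4,0,0,-0.094,0],[-0.4,0,0,-0.094,0],[-0.4,0,0,-0.094,0],[-0.4,0,0,-0.07,0],[-0.4,0,0,-0.03,0],[-0.4,0,0,0.01,0],[-0.4,0,0,0.02,0]]]' 30; python3 w.py w5 550 740 -120 100 3.5
```

```text
time_s: 6.2
eef_pos: [653.1, 27.9, 128.4]
ee_rot: [0.003, 0.707, 0.707, 0.002]
force: [0.4, 0.0, 0.2]
grip_width: 0.701
[[0.0, 1.0, 0.008, 653.087], [1.0, -0.0, -0.001, 27.906], [-0.001, 0.008, -1.0, 128.394], [0.0, 0.0, 0.0, 1.0]]
```

View pics/w5.png

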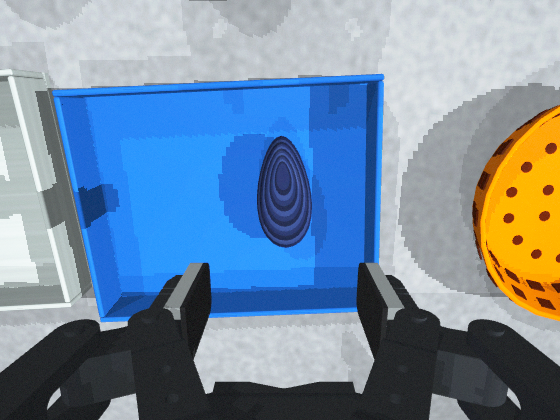

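The blue mussel lies flat in the tray at (285,190), clear of all the walls. Next is the black mussel.

```bash
python3 -m pendant '[[[-0.4,-0.02,0.015,0,-8.5],[-0.4,-0.04,0.03,0,-17],[-0.4,-0.06,0.045,0,-25.5],[-0.4,-0.08,0.06,0,-34],[-0.6,-0.1,0.07,0,-42.5],[-0.6,-0.12,0.08,0,-51],[-0.6,-0.14,0.095,0,-59.5],[-0.6,-0.155,0.105,0,-68],[-0.6,-0.169,0.115,0,-76.5],[-0.6,-0.169,0.115,-0.02,-85],[-0.6,-0.169,0.115,-0.04,-93.5],[-0.6,-0.169,0.115,-0.06,-102],[-0.6,-0.169,0.115,-0.068,-108.5],[-0.6,-0.169,0.115,-0.068,-108.5],[-0.6,-0.169,0.115,-0.068,-108.5]]]' 30; python3 w.py w6 430 540 80 200 5; python3 seg.py w6 black:275,215:13:d:60
```

```text
time_s: 7.75
eef_pos: [482.1, 143.0, 55.0]
ee_rot: [0.0, 0.987, -0.159, -0.0]
force: [-0.0, 0.3, 0.1]
grip_width: 0.802
[[0.949, -0.315, -0.001, 482.075], [-0.315, -0.949, -0.0, 143.038], [-0.001, 0.0, -1.0, 54.984], [0.0, 0.0, 0.0, 1.0]]
black px [256, 193, 62, 118, 5530] rectcentre [481.8 136.7] centroid [482.3 138.3] L,S 67.1 32.3 longaxis 73.1 centroid along axis 1.7
```

View pics/w6.png

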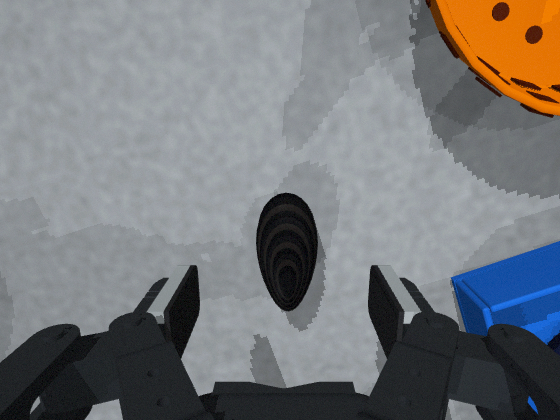

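The black mussel is centred between the pads at (287,252).

```bash
python3 -m pendant '[[[-0.6,0.001,0,-0.02,1],[-0.6,0.001,0,-0.04,1],[-0.6,0.001,0,-0.05,1],[-0.6,0.001,0,-0.054,1],[-0.6,0.001,0,-0.054,1],[1,0.001,0,-0.054,1],[1,0.001,0,-0.054,1],[1,0.001,0,-0.054,1],[1,0.001,0,-0.054,1],[1,0.001,0,-0.054,1],[1,0.001,0,-0.054,1],[1,0.001,0,-0.054,1],[1,0.001,0,-0.02,1],[1,0.001,0,0.02,1],[1,0.001,0,0.05,1],[1,0.001,0,0.05,1]]]' 30; python3 w.py w7 430 540 80 200 5
```

```text
time_s: 9.4
eef_pos: [485.3, 143.3, 109.3]
ee_rot: [-0.001, 0.988, -0.152, 0.004]
force: [0.2, -0.8, -1.6]
grip_width: 0.346
[[0.954, -0.301, 0.008, 485.29], [-0.301, -0.954, 0.0, 143.276], [0.007, -0.003, -1.0, 109.303], [0.0, 0.0, 0.0, 1.0]]
```

View pics/w7.png

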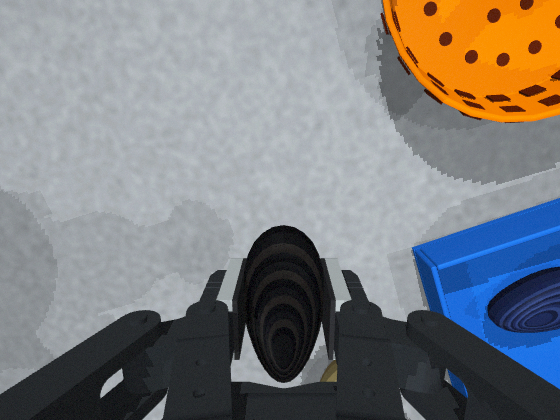

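```bash
python3 -m pendant '[[[1,0.01,-0.01,0.01,-8.5],[1,0.025,-0.03,0.01,-17],[1,0.045,-0.05,0.01,-25.5],[1,0.065,-0.075,0.01,-34],[1,0.085,-0.1,0.01,-42.5],[1,0.11,-0.125,0.01,-51],[1,0.13,-0.15,0.01,-59.5],[1,0.155,-0.175,0.01,-68],[1,0.169,-0.191,0.01,-72],[1,0.169,-0.191,0.01,-72],[1,0.169,-0.191,-0.03,-72],[1,0.169,-0.191,-0.07,-72],[1,0.169,-0.191,-0.09,-72],[1,0.169,-0.191,-0.098,-72],[1,0.169,-0.191,-0.098,-72],[1,0.169,-0.191,-0.098,-72]]]' 30; python3 -m pendant '[[[-0.1,0,0,0,0],[-0.1,0,0,0,0],[-0.1,0,0,0,0],[-0.1,0,0,0.02,0],[-0.1,0,0,0.06,0],[-0.1,-0.03,0,0.1,0],[-0.1,-0.07,0.0,0.14,0],[-0.1,-0.11,0.0,0.16,0],[-0.1,-0.12,0,0.16,0],[-0.1,-0.12,0,0.16,0]]]'; python3 w.py w8 550 740 -120 100 3.5
```

```text
time_s: 11.05
eef_pos: [652.0, -47.3, 7.4]
ee_rot: [0.0, 0.711, -0.704, -0.0]
force: [-0.5, 0.2, 0.1]
grip_width: 0.345
time_s: 12.05
eef_pos: [531.6, -47.9, 168.5]
ee_rot: [-0.0, 0.71, -0.704, 0.001]
force: [0.4, 0.7, 0.6]
grip_width: 0.553
[[0.008, -1.0, 0.002, 531.555], [-1.0, -0.008, -0.001, -47.922], [0.001, -0.002, -1.0, 168.515], [0.0, 0.0, 0.0, 1.0]]
```

View pics/w8.png

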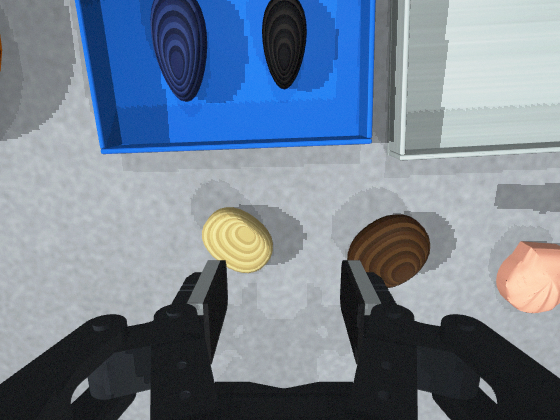

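Both mussels are flat and apart in the tray, at (180,48) and (285,43). Next is the pale clam at (237,240).

```bash
python3 seg.py w8 pale:237,240:15:c:30; python3 -m pendant '[[[-1,-0.02,0.02,-0.01,8.5],[-1,-0.041,0.0385,-0.02,17],[-1,-0.041,0.0385,-0.03,25.5],[-1,-0.041,0.0385,-0.05,34],[-1,-0.041,0.0385,-0.08,42.5],[-1,-0.041,0.0385,-0.1,51],[-1,-0.041,0.0385,-0.107,53],[-1,-0.041,0.0385,-0.107,53],[-1,-0.041,0.0385,-0.107,53]]]' 35; python3 w.py w9 550 740 -120 100 3.5;python3 seg.py w9 pale:280,225:15:c:30
```

```text
pale px [202, 207, 71, 66, 3400] rectcentre [491.1  -8.9] centroid [491.4  -8.6] L,S 62.5 50.2 longaxis 51.2 centroid along axis 0.3
time_s: 13.0
eef_pos: [491.9, -9.4, 60.0]
ee_rot: [-0.0, 0.949, -0.314, -0.0]
force: [-0.3, 0.7, 0.4]
grip_width: 0.999
[[0.803, -0.596, -0.0, 491.856], [-0.596, -0.803, 0.0, -9.443], [-0.0, 0.0, -1.0, 60.033], [0.0, 0.0, 0.0, 1.0]]
pale px [238, 183, 91, 114, 8473] rectcentre [491.3  -9.5] centroid [491.1  -9.7] L,S 64.7 48.3 longaxis 51.5 centroid along axis -0.3
```

View pics/w9.png

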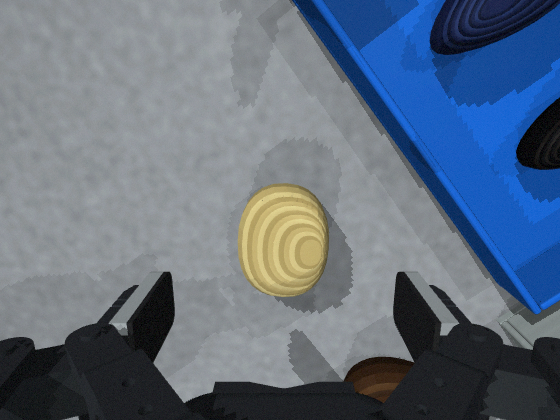

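The clam sits symmetrically between the pads at (284,240).

```bash
python3 -m pendant '[[[-1,0,0,-0.02,-2],[-1,0,0,-0.04,-2],[-1,0,0,-0.053,-2],[-1,0,0,-0.057,-2],[-1,0,0,-0.057,-2],[1,0,0,-0.057,-2],[1,0,0,-0.057,-2],[1,0,0,-0.057,-2],[1,0,0,-0.057,-2],[1,0,0,-0.057,-2],[1,0,0,-0.057,-2],[1,0,0,-0.057,-2],[1,0,0,-0.02,-2],[1,0,0,0.02,-2],[1,0,0,0.04,-2],[1,0,0,0.04,-2]]]' 35; python3 w.py w10 550 740 -120 100 3.5
```

```text
time_s: 14.65
eef_pos: [492.7, -9.7, 103.1]
ee_rot: [-0.0, 0.944, -0.33, 0.003]
force: [0.8, -0.3, -1.1]
grip_width: 0.54
[[0.783, -0.623, 0.006, 492.694], [-0.623, -0.783, -0.001, -9.711], [0.005, -0.002, -1.0, 103.062], [0.0, 0.0, 0.0, 1.0]]
```

View pics/w10.png

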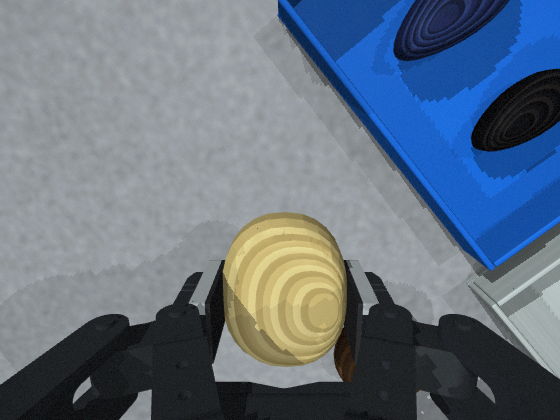

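```bash
python3 -m pendant '[[[1,0.02,-0.02,0.01,-8.5],[1,0.04,-0.045,0.01,-17],[1,0.06,-0.07,0.01,-25.5],[1,0.085,-0.095,0.01,-34],[1,0.11,-0.125,0.01,-42.5],[1,0.135,-0.155,0.01,-51],[1,0.156,-0.178,0.01,-51],[1,0.156,-0.178,0.01,-51],[1,0.156,-0.178,0.01,-51]]]' 35; python3 w.py w11 550 740 -320 -100 3.5
```

```text
time_s: 15.6
eef_pos: [646.6, -187.3, 107.9]
ee_rot: [0.001, 0.71, -0.704, -0.002]
force: [-0.0, 0.1, -1.7]
grip_width: 0.542
[[0.008, -1.0, -0.003, 646.558], [-1.0, -0.008, 0.002, -187.293], [-0.002, 0.003, -1.0, 107.885], [0.0, 0.0, 0.0, 1.0]]
```

View pics/w11.png

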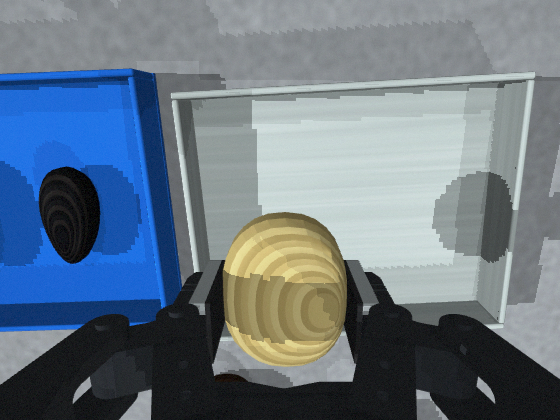

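Run:
```python
from h import *
T=np.load('pics/w11_T.npy')
print(world('wrist',[173,533,503],[95,75,325],36,pose=T).round(1))
```

```text
[[ 721.3 -125.2]
 [ 733.1 -321. ]
 [ 578.5 -331.3]]
```

The far rim corners are at (173,95) and (533,75), and the near-right corner at (503,325). That puts the pan centre at about (650,-228), which agrees with the top view. I'll lower the clam now.

```bash
python3 -m pendant '[[[1,0,0,-0.03,0],[1,0,0,-0.07,0],[1,0,0,-0.09,0],[1,0,0,-0.098,0],[1,0,0,-0.101,0],[1,0,0,-0.101,0],[1,0,0,-0.101,0],[-0.5,0,0,-0.101,0],[-0.5,0,0,-0.101,0],[-0.5,0,0,-0.101,0],[-0.5,0,0,-0.08,0],[-0.5,0,0,-0.04,0],[-0.5,-0.03,0,0,0],[-0.5,-0.07,0,0.03,0],[-0.5,-0.11,0,0.05,0],[-0.5,-0.13,0,0.05,0],[-0.5,-0.13,0,0.05,0]]]' 35; python3 w.py w12 550 740 -320 -100 3.5
```

```text
time_s: 17.35
eef_pos: [515.8, -187.6, 161.6]
ee_rot: [-0.0, 0.71, -0.705, 0.001]
force: [0.1, -0.4, -0.5]
grip_width: 0.744
[[0.007, -1.0, 0.001, 515.795], [-1.0, -0.007, -0.001, -187.561], [0.001, -0.001, -1.0, 161.58], [0.0, 0.0, 0.0, 1.0]]
```

View pics/w12.png

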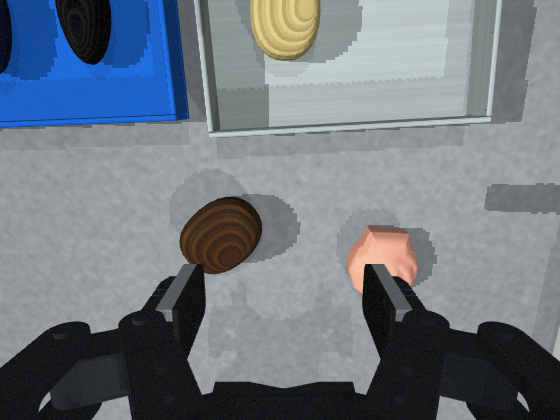

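```bash
python3 seg.py w12 dark:222,235:17:c:22 pink:380,245:10:c:40; python3 -m pendant '[[[-1,-0.02,0.02,-0.01,-8.5],[-1,-0.033,0.051,-0.02,-17],[-1,-0.033,0.051,-0.03,-25.5],[-1,-0.033,0.051,-0.05,-34],[-1,-0.033,0.051,-0.08,-42.5],[-1,-0.033,0.051,-0.095,-51],[-1,-0.033,0.051,-0.1,-52],[-1,-0.033,0.051,-0.1,-52],[-1,-0.033,0.051,-0.1,-52]]]' 40; python3 w.py w13 550 740 -120 100 3.5;python3 seg.py w13 dark:280,235:17:c:22
```

```text
dark px [180, 197, 81, 76, 4426] rectcentre [ 482.4 -135.8] centroid [ 482.7 -135.3] L,S 71.3 54.8 longaxis 134.7 centroid along axis 0.1
pink px [347, 226, 71, 68, 2928] rectcentre [ 461.5 -270.3] centroid [ 464.1 -271.3] L,S 60.9 59.7 longaxis 11.0 centroid along axis 2.3
time_s: 18.3
eef_pos: [485.0, -136.7, 61.0]
ee_rot: [0.0, -0.331, 0.944, -0.0]
force: [-0.3, -0.6, 0.1]
grip_width: 0.996
[[-0.781, -0.625, 0.001, 485.029], [-0.625, 0.781, -0.001, -136.656], [-0.001, -0.001, -1.0, 60.961], [0.0, 0.0, 0.0, 1.0]]
dark px [235, 179, 103, 128, 10614] rectcentre [ 482.8 -134.9] centroid [ 482.6 -134.7] L,S 72.6 54.5 longaxis 127.1 centroid along axis 0.3
```

View pics/w13.png

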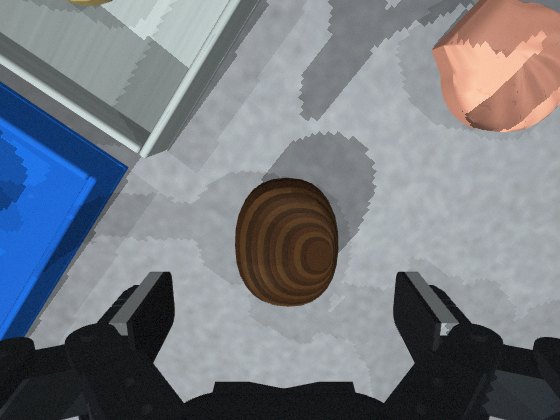

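The dark clam is between the pads at (287,243).

```bash
python3 -m pendant '[[[-1,-0.001,0.0015,-0.02,-1],[-1,-0.001,0.0015,-0.04,-1],[-1,-0.001,0.0015,-0.052,-1],[-1,-0.001,0.0015,-0.056,-1],[-1,-0.001,0.0015,-0.056,-1],[1,-0.001,0.0015,-0.056,-1],[1,-0.001,0.0015,-0.056,-1],[1,-0.001,0.0015,-0.056,-1],[1,-0.001,0.0015,-0.056,-1],[1,-0.001,0.0015,-0.056,-1],[1,-0.001,0.0015,-0.056,-1],[1,-0.001,0.0015,-0.056,-1],[1,-0.001,0.0015,-0.02,-1],[1,-0.001,0.0015,0.02,-1],[1,-0.001,0.0015,0.05,-1],[1,-0.001,0.0015,0.05,-1]]]' 40; python3 w.py w14 550 740 -120 100 3.5
```

```text
time_s: 19.95
eef_pos: [485.1, -135.8, 114.3]
ee_rot: [0.003, -0.321, 0.947, -0.003]
force: [0.1, -0.5, -2.0]
grip_width: 0.608
[[-0.793, -0.609, 0.007, 485.059], [-0.609, 0.793, -0.004, -135.787], [-0.003, -0.007, -1.0, 114.284], [0.0, 0.0, 0.0, 1.0]]
```

View pics/w14.png

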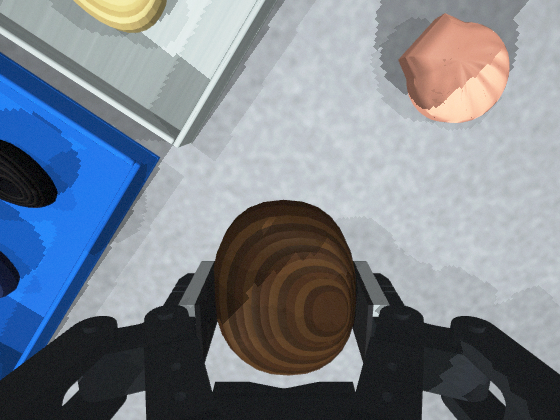

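```bash
python3 -m pendant '[[[1,0.02,-0.02,0.01,8.5],[1,0.045,-0.04,0.01,17],[1,0.07,-0.06,0.01,25.5],[1,0.095,-0.08,0.01,34],[1,0.12,-0.1,0.01,42.5],[1,0.145,-0.12,0.01,51],[1,0.164,-0.131,0.01,52.5],[1,0.164,-0.131,0.01,52.5],[1,0.164,-0.131,0.01,52.5]]]' 40; python3 w.py w15 550 740 -320 -100 3.5
```

```text
time_s: 20.9
eef_pos: [646.6, -265.4, 118.2]
ee_rot: [-0.0, -0.707, 0.707, 0.002]
force: [0.2, 0.2, -1.0]
grip_width: 0.604
[[-0.001, -1.0, -0.003, 646.575], [-1.0, 0.001, 0.002, -265.436], [-0.002, 0.003, -1.0, 118.209], [0.0, 0.0, 0.0, 1.0]]
```

View pics/w15.png

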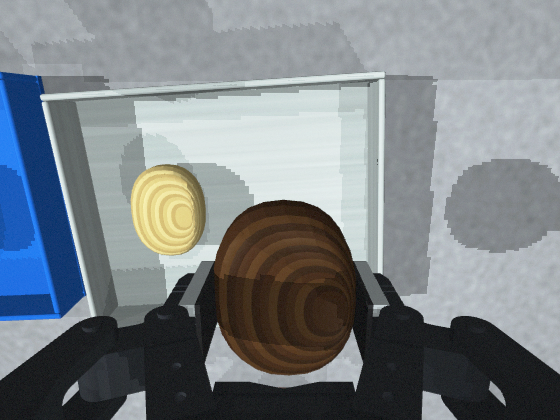

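```bash
python3 - <<'E'
from h import *
T=np.load('pics/w15_T.npy')
print('rim',world('wrist',[383,381,42],[75,240,97],36,pose=T).round(1))
E
python3 seg.py w15 pale:168,210:19:c:30
```

```text
rim [[ 732.8 -321.3]
 [ 633.  -327.3]
 [ 721.1 -125.2]]
pale px [130, 165, 75, 90, 5519] rectcentre [ 647.6 -186.3] centroid [ 647.7 -186.3] L,S 62.6 50.0 longaxis 179.9 centroid along axis -0.1
```

The pale clam is flat at (647.7,-186.3) and the right-hand wall is at y of about -322, so there is room to lower the dark clam.

```bash
python3 -m pendant '[[[1,0,0,-0.03,0],[1,0,0,-0.07,0],[1,0,0,-0.095,0],[1,0,0,-0.106,0],[1,0,0,-0.11,0],[1,0,0,-0.11,0],[1,0,0,-0.11,0],[-0.5,0,0,-0.11,0],[-0.5,0,0,-0.11,0],[-0.5,0,0,-0.11,0],[-0.5,0,0,-0.09,0],[-0.5,0,0,-0.05,0],[-0.5,-0.03,0,-0.01,0],[-0.5,-0.07,0,0.03,0],[-0.5,-0.11,0,0.04,0],[-0.5,-0.14,0,0.04,0],[-0.5,-0.16,0,0.04,0],[-0.5,-0.16,0,0.04,0]]]' 40; python3 w.py w16 550 740 -320 -100 3.5
```

```text
time_s: 22.75
eef_pos: [485.8, -266.1, 161.1]
ee_rot: [-0.0, -0.706, 0.708, -0.0]
force: [0.7, 0.1, -0.4]
grip_width: 0.747
[[-0.002, -1.0, 0.0, 485.764], [-1.0, 0.002, -0.0, -266.074], [0.0, -0.0, -1.0, 161.092], [0.0, 0.0, 0.0, 1.0]]
```

View pics/w16.png

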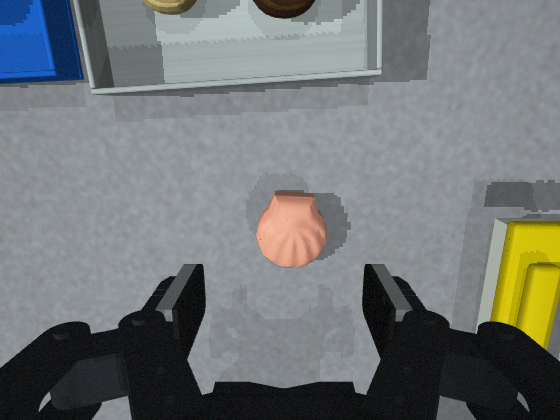

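```bash
python3 seg.py w16 pink:292,235:8:c:40 pink:292,235:14:c:40;  python3 -c "
from h import *
print(world('wrist',[294.5,291,257,327,274,315],[192.5,267.5,232,232,192,194],5,pose=np.load('pics/w16_T.npy')).round(1))"
```

```text
pink px [256, 191, 70, 76, 4196] rectcentre [ 455.4 -271.4] centroid [ 454.6 -271.7] L,S 66.3 58.3 longaxis 179.9 centroid along axis 0.8
pink px [256, 191, 70, 76, 4196] rectcentre [ 457.4 -271.3] centroid [ 456.7 -271.6] L,S 65.0 57.2 longaxis 179.9 centroid along axis 0.8
[[ 486.6 -274.6]
 [ 419.5 -271.9]
 [ 452.3 -243. ]
 [ 452.2 -302.4]
 [ 487.1 -257.7]
 [ 485.3 -291.5]]
```

The pink shell is at (291,230) with its hinge up, towards +x. Extents of 423 to 485 put its centre near (454,-271.7), turned about -3°.

```bash
python3 -m pendant '[[[-1,-0.015,-0.003,-0.02,-3],[-1,-0.033,-0.0055,-0.06,-3],[-1,-0.033,-0.0055,-0.09,-3],[-1,-0.033,-0.0055,-0.1,-3],[-1,-0.033,-0.0055,-0.1,-3],[-1,-0.033,-0.0055,-0.1,-3]]]' 25; python3 w.py w17 550 740 -120 100 3.5;python3 seg.py w17 pink:285,235:8:c:40;  python3 -c "
from h import *
print(pose().round(3).tolist())"
```

```text
time_s: 23.4
eef_pos: [455.5, -271.9, 61.5]
ee_rot: [0.0, -0.688, 0.725, -0.001]
force: [0.0, 0.2, -0.1]
grip_width: 0.997
[[-0.052, -0.999, 0.002, 455.474], [-0.999, 0.052, -0.001, -271.91], [0.001, -0.002, -1.0, 61.499], [0.0, 0.0, 0.0, 1.0]]
pink px [231, 179, 107, 113, 9515] rectcentre [ 454.4 -271.6] centroid [ 454.2 -271.7] L,S 66.4 59.8 longaxis 177.0 centroid along axis 0.3
[[-0.052, -0.999, 0.002, 455.456], [-0.999, 0.052, -0.002, -271.992], [0.002, -0.002, -1.0, 61.74], [0.0, 0.0, 0.0, 1.0]]
```

View pics/w17.png

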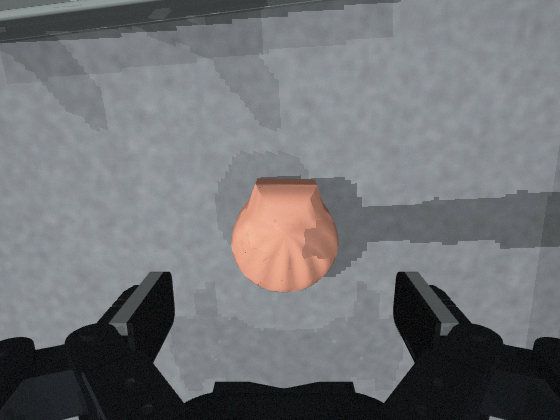

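The shell is square to the jaws at (285,235). I'll grip it low.

```bash
python3 -m pendant '[[[-1,-0.002,0,-0.02,0],[-1,-0.002,0,-0.04,0],[-1,-0.002,0,-0.056,0],[-1,-0.002,0,-0.062,0],[-1,-0.002,0,-0.062,0],[1,-0.002,0,-0.062,0],[1,-0.002,0,-0.062,0],[1,-0.002,0,-0.062,0],[1,-0.002,0,-0.062,0],[1,-0.002,0,-0.062,0],[1,-0.002,0,-0.062,0],[1,-0.002,0,-0.062,0]]]' 25;  python3 -m pendant '[[[1,0,0,0.02,0],[1,0,0,0.06,0],[1,0,0,0.1,0],[1,0,0,0.12,0],[1,0,0,0.12,0]]]'; python3 w.py w18 550 740 -120 100 3.5
```

```text
time_s: 24.65
eef_pos: [452.8, -271.8, -0.5]
ee_rot: [0.0, -0.688, 0.725, -0.001]
force: [-0.6, 1.6, 5.4]
grip_width: 0.664
time_s: 25.15
eef_pos: [453.5, -272.4, 121.7]
ee_rot: [0.0, -0.688, 0.725, -0.003]
force: [0.3, -0.8, -0.9]
grip_width: 0.662
[[-0.053, -0.999, 0.005, 453.462], [-0.999, 0.052, -0.005, -272.426], [0.004, -0.005, -1.0, 121.659], [0.0, 0.0, 0.0, 1.0]]
```

View pics/w18.png

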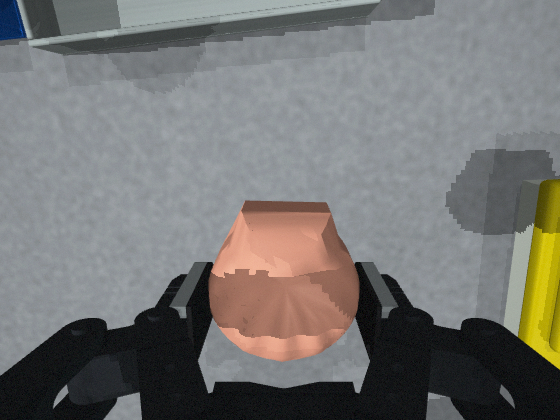

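```bash
python3 -m pendant '[[[1,0.012,0.03,0,0],[1,0.025,0.065,0,0],[1,0.04,0.1,0,0],[1,0.055,0.14,0,0],[1,0.07,0.18,0,0],[1,0.085,0.22,0,0],[1,0.1,0.26,0,0],[1,0.115,0.3,0,0],[1,0.13,0.34,0,0],[1,0.145,0.38,0,0],[1,0.16,0.42,0,0],[1,0.175,0.455,0,0],[1,0.187,0.485,0,0],[1,0.195,0.507,0,0],[1,0.198,0.507,0,0],[1,0.198,0.507,0,0],[1,0.198,0.507,0,0]]]' 25; python3 w.py w19 550 740 140 330 3.5
```

```text
time_s: 26.9
eef_pos: [650.0, 234.4, 117.5]
ee_rot: [-0.001, -0.688, 0.726, 0.0]
force: [-1.1, 0.5, 0.1]
grip_width: 0.662
[[-0.054, -0.999, -0.001, 649.989], [-0.999, 0.054, -0.001, 234.415], [0.001, 0.001, -1.0, 117.452], [0.0, 0.0, 0.0, 1.0]]
```

View pics/w19.png

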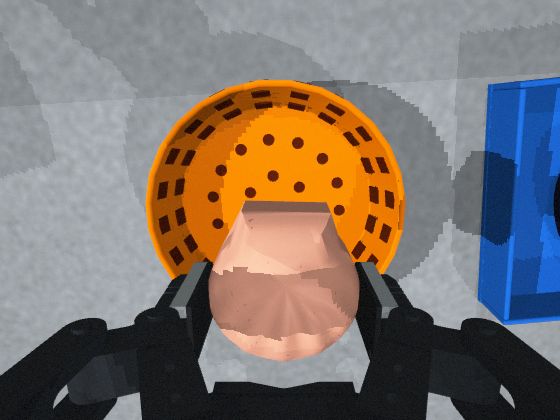

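Run:
```python
from h import *
from scipy.optimize import least_squares
T=np.load('pics/w19_T.npy')
W=world('wrist',[148,404,272,172,155,375,395],[205,205,80,130,250,120,245],36,pose=T)
r=least_squares(lambda q:np.hypot(*(W-q[:2]).T)-q[2],[650,235,80]);print(W.round(1),r.x,r.fun.round(1))
```

```text
[[664.6 318.8]
 [656.  159.4]
 [733.9 237. ]
 [709.3 297.6]
 [634.5 318.9]
 [708.6 178.2]
 [629.5 164.3]] [654.22404132 239.71148793  80.39989396] [-0.6 -0.1 -0.7 -0.5  1.2  1.7 -1. ]
```

The circle fit to the rim puts the basket centre at about (654,239.5), radius 80. I'll shift 4 and 5 mm, then lower.

```bash
python3 -m pendant '[[[1,0.004,0.005,-0.02,3],[1,0.004,0.005,-0.05,3],[1,0.004,0.005,-0.08,3],[1,0.004,0.005,-0.1,3],[1,0.004,0.005,-0.11,3],[1,0.004,0.005,-0.114,3],[1,0.004,0.005,-0.114,3],[1,0.004,0.005,-0.114,3],[-0.62,0.004,0.005,-0.114,3],[-0.62,0.004,0.005,-0.114,3],[-0.62,0.004,0.005,-0.114,3],[-0.62,0.004,0.005,-0.1,3],[-0.62,0.004,0.005,-0.07,3],[-0.62,0.004,0.005,-0.03,3],[-0.62,-0.03,0.005,0.01,3],[-0.62,-0.07,0.0,0.05,3],[-0.62,-0.12,0,0.08,3],[-0.62,-0.17,0.02,0.09,3],[-0.62,-0.21,0.02,0.09,3],[-0.62,-0.21,0.02,0.09,3]]]' 25; python3 w.py w20 550 740 140 330 3.5
python3 -m pendant '[[[-0.62,-0.03,0.03,0,0],[-0.62,-0.07,0.06,0,0],[-0.62,-0.1,0.09,0,0],[-0.62,-0.13,0.12,0,0],[-0.62,-0.16,0.14,0,0],[-0.62,-0.16,0.14,0,0],[-0.62,-0.16,0.14,0,0]]]'
python3 - <<'E'
from h import *
p,d=vision.capture('top');cv2.imwrite('pics/top1.png',p[:,:,::-1]);np.save('pics/top1.npy',d)
cv2.imwrite('pics/top1_c.png',rect('top',p[:,:,::-1].copy(),340,740,-420,420,20,0.95))
E
```

```text
time_s: 28.95
eef_pos: [436.4, 256.3, 210.3]
ee_rot: [-0.001, 0.708, -0.706, 0.0]
force: [0.8, 0.2, -0.5]
grip_width: 0.81
[[0.002, -1.0, 0.001, 436.354], [-1.0, -0.002, 0.001, 256.323], [-0.001, -0.001, -1.0, 210.342], [0.0, 0.0, 0.0, 1.0]]
time_s: 29.7
eef_pos: [280.9, 396.0, 208.7]
ee_rot: [-0.0, 0.707, -0.707, 0.0]
force: [-0.2, -0.4, -0.3]
grip_width: 0.81
```

View pics/w20.png

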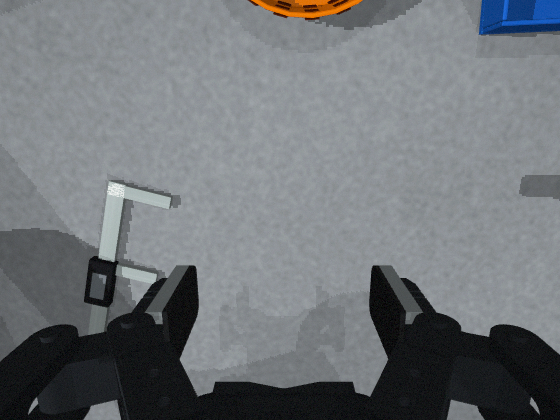

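View pics/top1_c.png

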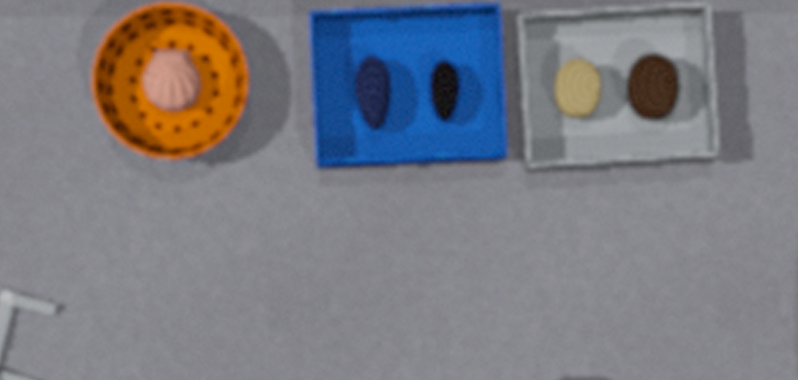

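All five shells are in place: pink (171,80) in the basket, blue (373,92) and black (445,90) in the tray, pale (578,88) and dark (653,87) in the pan. The caliper has not moved. I'll check their heights from depth, then hand in.

```bash
python3 - <<'E'
from h import *
d=np.load('pics/top1.npy');c=vision.camera_info('top');f=210/np.tan(np.radians(c['fov_y'])/2);R=np.array(c['R']);t=np.array(c['t'])
v,u=np.indices(d.shape);C=np.stack([(u-c['cx'])/f*d,(v-c['cy'])/f*d,d]).reshape(3,-1)
X=(R.T@(C-t[:,None])).reshape(3,*d.shape)
for n,a,b,h in [('pink',171,80,27),('blue',373,92,30),('black',445,90,26),('pale',578,88,30),('dark',653,87,34)]:
    x,y=740-b/.95,420-a/.95
    m=(np.hypot(X[0]-x,X[1]-y)<8); print(n,round(x),round(y),'top z',X[2][m].max().round(1),'expect',h+4)
m=(abs(X[0]-510)<10)&(abs(X[1])<50);print('bench z',X[2][m].mean())
d0=cv2.imread('pics/top0.png').astype(int);d1=cv2.imread('pics/top1.png').astype(int)
print('brush diff',abs(d0-d1)[220:282,428:455].mean())
E
python3 -c "
from rig import order; print(order.finish_job())"
```

```text
pink 656 240 top z 37.6 expect 31
blue 643 27 top z 39.1 expect 34
black 645 -48 top z 33.5 expect 30
pale 647 -188 top z 40.7 expect 34
dark 648 -267 top z 45.6 expect 38
bench z 0.46862590942653526
brush diff 1.6573078454798884
the job is handed in; nothing more can be done
None
```

All five shells are sorted and the job is handed in, after about 30 s of the 115 s allowed. Both clams are in the steel pan, both mussels are in the blue tray, and the pink half shell is in the orange basket. I lowered each one to about 1–2 mm above the floor before letting go. `finish_job` gives no verdict.

- **Position:** the last overhead picture shows every shell flat, the right way up, separate from the others and inside the limits. The gripper was clear of everything.
- **Bystanders:** the caliper and the brush looked unmoved against the first picture.
- **Disagreement:** the depth check read the shell tops 3.5–7.6 mm higher than expected, while the bench read 0.5 mm. I took the single highest depth point on each shell, so I put this down to depth noise. The pictures show no tilt or stacking, but I did not take a second height measurement before handing in.

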